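# Dust out the scatter mill and hold its lid at pulse

### The job

Clean the little blade mill: take the brush out of the tool block, reach its bristles right down to the blade in the mill's open cup, and stand it back in a hole of the block. Then set the bayonet lid on the mill with its grip bar in line with the twin ticks so that its lugs drop in, and twist it clockwise (seen from above) to the single tick, half-way to the lock: that is the pulse position, which spins the last dust off the blade, and the program finishes still holding the lid there against its return spring. Never turn it on into the lock click, and leave the pin vice, the turret and the paint jar alone.

Things in the scene. Friction and masses are not known exactly. Their poses are not given: they have to be found in the camera images.
- mill: Blade mill: squat round cream motor base, 100 mm across, 110 mm high, stuck fast to the bench. Origin: centre of its underside, z up. In its top an open steel cup, round its mouth a grey bayonet collar. White marks on the collar's rim, each repeated half a turn on: twin ticks (insert) at the mill's +x and -x, single tick (pulse) 40 degrees clockwise of them, broad mark (lock) 80 degrees.
- cup_floor (a point): Centre of the cup's floor, on the mill's axis, 60 mm above the bench. The cup is 62 mm in inner diameter and stands open to the collar 50 mm higher; on its floor a hub and a 46 mm flat blade reach 14 mm up.
- mill_mouth (a point): Centre of the collar's mouth, on the mill's axis at the collar's top face, 110 mm above the bench. The mouth is 70 mm in diameter; its 8 mm thick lip has two gaps, 17 mm (28 degrees) wide, at the mill's +x and -x, that let the lid's lugs down into a track under the lip. Stops in the track bar any anticlockwise turn from the gaps.
- pulse_tick (a point): One of the two single ticks (pulse), on the collar's rim 45 mm from the mill's axis, 0.70 rad clockwise (seen from above) from the twin ticks at the mill's +x. The grip bar, and so the lid's x, points along it when the lid is at pulse.
- pulse_ring (a joint): Sprung switch ring in the collar, rad, 0 at rest, pushed round clockwise by the lid's lugs. They meet it after 0.08 rad of lid turn (0 to 0.15), so it reads about 0.62 at the pulse tick. The spring gives 0.07 N m at 0, 0.13 at 0.6 and turns a lid that is let go back to the gaps. From about 0.95 rad of lid turn spring pawls drag; from about 1.3 (ring 1.2) they snap behind the lugs: the lock click.
- lid: Dark plastic bayonet lid, 84 mm across, 58 mm high, about 90 g, standing nose down on the bench. Origin: centre of its underside, z up. Half a turn about z makes no difference. Its plug is 66 mm in diameter, tapering over the lowest 5.5 mm to a 50 mm nose. Seated, its origin is on the mill's axis 90 mm above the bench; once twisted, the lugs are under the lip and it cannot be lifted.
- lid_lug (a point): Outer end of one of the lid's two lugs (at its +x; the other is at -x): 39 mm from the axis, 8 mm above the lid's origin. A lug is 12 mm wide along y and 5 mm thick, its underside 5.5 mm above the origin. In the collar's gaps the lid has about 2 mm of play sideways and 5 degrees of turn either way.
- lid_flange (a point): On the lid's axis, 20 mm above its origin: the height of the underside of its 84 mm flange, which comes to lie on the collar's top face.
- lid_grip (a point): On the lid's axis in its grip bar, 50 mm above the lid's origin. The bar runs along the lid's x, over the lugs: 58 mm long, 14 mm wide (along y), standing from the dome's top (34.5 mm above the origin) to 58 mm. Hold it here, fingers closing along y. White lines on the dome continue the bar's ends as pointers.
- block: Wooden tool block, 62 mm (x) by 150 mm (y) by 60 mm high, fixed. Origin: centre of its underside, z up. Two upright holes 13 mm in diameter, 56 mm deep, at y = +40 and -40 mm; one holds the brush, the other the pin vice, either way round.
- block_hole0 (a point): Centre of the mouth of one hole (block y = +40 mm), on the block's top.
- block_hole1 (a point): Centre of the mouth of the other hole (block y = -40 mm), on the block's top.
- brush: Stiff dusting brush, 128 mm long, 35 g, standing bristles down in one hole of the block. Origin: the bristle tip; z runs up its axis. Bristles to 24 mm, ferrule 10 mm in diameter to 50 mm, then a dark wooden handle 16 mm in diameter, whose 18 mm shoulder (at 50 mm) rests on the block, the tip 10 mm above the bench. Grip the handle about 95 mm above the tip.
- pin_vice: Steel pin vice (hand drill for fine bits), 91 mm long, standing point down in the other hole of the block, clearly lower than the brush. Origin: its point. Leave alone.
- turret: Half-built olive model tank turret, about 220 mm long with its gun stub along its -x, 132 mm wide, 67 mm high, loose on the bench. Origin: centre of its underside. Leave alone.
- paint_jar: Small jar of paint with a black cap, 42 mm in diameter, 52 mm high, loose on the bench. Origin: centre of its underside. Leave alone.
Things that resemble listed ones, but are neither listed nor needed, are in the scene too. Several things look just like the lid: the one meant starts farthest to the robot's right.

How it is judged:
On the way, in this order (a step that is already met when the one before it is completed fails the run):
1. the brush, held in the fingers, reaches down in the mill's cup: its tip within 20 mm of the cup floor's height (z of brush in the frame of mill below 0.08 m and horizontal distance between brush and mill below 0.03 m and contact force between the fingers and brush above 0.5 N), for 0.1 s.
2. the brush stands in a hole of the block again, let go (z of brush in the frame of block below 0.017 m and angle between brush's own z axis and vertical below 0.2 rad and (horizontal distance between brush and block_hole0 below 0.008 m or horizontal distance between brush and block_hole1 below 0.008 m) and contact force between the fingers and brush below 0.1 N), for 0.2 s.
3. the lid is on the mill with its lugs down in the track, not yet turned to the pulse position (z of lid in the frame of mill below 0.0945 m and horizontal distance between lid and mill below 0.004 m and angle between lid's own z axis and vertical below 0.08 rad and value of joint pulse_ring below 0.45 rad).
4. the lid is held in the fingers at the pulse tick for half a second (angle between the x axis of lid and the x axis of mill, either way round between 0.55 and 0.85 rad and value of joint pulse_ring above 0.38 rad and contact force between the fingers and lid above 1 N), for 0.5 s.
At the end, for the whole second after the job is handed in: The lid sits on the mill with its lugs under the collar's lip (within 4.5 mm of fully down and 4 mm of the axis), held still in the fingers 0.55 to 0.85 rad clockwise from the insert ticks with the sprung switch ring pushed round (over 0.38 rad); the brush stands upright in a hole of the block (all of step 4 and z of lid in the frame of mill below 0.0945 m and horizontal distance between lid and mill below 0.004 m and angle between lid's own z axis and vertical below 0.08 rad and velocity of joint pulse_ring between -0.2 and 0.2 rad/s and z of brush in the frame of block below 0.017 m and angle between brush's own z axis and vertical below 0.2 rad and (horizontal distance between brush and block_hole0 below 0.008 m or horizontal distance between brush and block_hole1 below 0.008 m)); the arm keeps its last pose, push and grip.
It fails at once if the lid was turned on into the lock (value of joint pulse_ring above 1.22 rad).
It fails at once if the pin vice was disturbed (over 30 mm) (distance of pin_vice from where it was at the start of the episode above 0.03 m).
It fails at once if the turret was disturbed (over 30 mm) (distance of turret from where it was at the start of the episode above 0.03 m).
It fails at once if the paint jar was disturbed (over 30 mm) (distance of paint_jar from where it was at the start of the episode above 0.03 m).
It also fails if it takes over 72 s, if anything falls off the work surface, if the arm or the gripper's body presses on something with over 40 N, if the wrist force passes 120 N, or if a joint passes its speed limit or range.

### The arm

A 7-joint arm with a two-finger parallel gripper is mounted at the origin on the work surface. World frame = base frame: x ahead of the robot, y to its left, z up, the work surface at z = 0. Lengths are in m, angles in rad, forces in N, time in s.
With the tool pointing down it reaches from about 0.425 to 0.925 m from the base axis. Payload 6.8 kg.
Tool frame: the origin (TCP) lies midway between the tips of the shut fingers; the grasp point (between the pads) lies r.grip_point_offset behind it (r.grip_point_offset is the distance from the TCP to the grasp point, in m); z points along the fingers, y is the line along which they close (so a half turn about z gives the same grasp; the last joint's range is limited). The gripper opens to 85 mm and grips with 20 to 120 N. Pads are 22 mm wide; open, the fingers measure 114 mm over their backs; the gripper's body (76 mm by 85 mm) begins 54 mm behind the grasp point. The pads swing forward as they close: fully open they stand 13 mm farther back than shut.
Start: joints at [-1.41, 0.477, 0.022, 1.555, -0.011, 1.109, -0.083], TCP at [0.179, 0.651, 0.231] pointing down, gripper open.
Joint ranges: [-2.96, 2.96], [-0.34, 2.1], [-1.41, 1.46], [0.24, 2.44], [-1.37, 4.51], [0.17, 1.92], [-2.96, 2.96]. Speed limits (rad/s): [2.39, 2.39, 3.14, 3.14, 3.14, 3.14, 3.14].

### API

Orientations are given as a rotation vector (axis times angle).
In Python, from bench import r gives the robot as it stands. The module is installed in compiled form; this text tells all that it offers.
- The arm moves only by the shell command python3 -m crank 'ROWS' [FORCE]. ROWS is JSON, a list of rows, each a list of 5 numbers: the shift along the world's x, y, z in units of 200 mm (1.0 is 200 mm), then the turn about the world's z in units of 45 degrees (1.0 is 45 degrees), then the opening, from -1 (shut) to 1 (fully open). In form: [[dx, dy, dz, turn, jaw], ...]. A call has 1 to 8 rows; each row shifts and turns the commanded pose from where the row before left it; what a row does not reach is not made up. A row lasts 1/12 s, in which the tool goes at most 41.7 mm and 7.16 degrees, less where a joint would pass 70% of its speed; a pose out of reach is approached as far as the arm can. A call with a number of a shift or a turn outside -1 to 1 is refused whole. A call with a gripper value outside its range is refused whole. The fingers move at their own pace and stop on an object; FORCE is the grip in N (left out, the last holds). Time passes only in rows, so rows that do not move let the fingers close. It gives the time, the measured TCP pose, the force, the opening and the grip force at its end, in the units of the state.
- r.get_obs(): the state, without advancing time (a new reading comes with each control period).
- r.grab_frame(name): name is "scene" or "top" or "wrist"; returns the picture (400x640x3 uint8, blue, green, red); there is no depth.
- r.camera_model(name): a dict with "fx", "fy", "cx", "cy" (pixels), "R" (3x3) and "t" (3): a world point X has camera coordinates R X + t. Camera axes: x right, y down, z forward; pixel columns grow to the right and rows downward; lengths in m; the calibration is good to about 2 mm. A picture is of the moment at which its call begins: read the wrist's pose just before it. camera_model takes no time and is no camera call; for the wrist camera it gives the pose at the moment of the call.
- r.hand_in(): hands the job in; it is judged then, once.
The state is a dict: "clock": time; "joints": joint angles; "qvel": joint speeds; "tau": joint torques, N m; "tcp_pos": TCP position; "orientation": TCP orientation; "contact_force": force on the tool from outside, world axes, zero at the start; "moment": the same for the moment, N m; "grip_width": finger opening in m; "gripper_force": force on a finger pad.
Only numpy, scipy, OpenCV 4.12 (cv2) and the standard library are available. Lean on these libraries where they do the work, as an engineer would, in place of code of your own. Each camera call takes 0.05 s, during which the arm holds its last target. There are 200 camera calls.

## Working session

There is one attempt and no reset: what is moved stays moved. The work goes in short steps, Python scripts to look and compute and a shell command to move; the robot and the scene stay as the last step left them, time stands still between calls to the robot, and variables do not carry over. Pictures are saved under pics/ and viewed, at most 10 in all, crops included, and the job is handed in when it is done.

```bash
mkdir -p pics; cat > h.py <<'E'
import numpy as np, cv2
from bench import r
def snap(n,f):
    m=r.camera_model(n); im=r.grab_frame(n); cv2.imwrite('pics/'+f,im); return im,m
def cast(m,u,v,z):
    R=np.array(m['R']);t=np.array(m['t']);c=-R.T@t
    d=R.T@np.array([(u-m['cx'])/m['fx'],(v-m['cy'])/m['fy'],1]); return c+d*(z-c[2])/d[2]
def proj(m,X):
    p=np.array(m['R'])@np.array(X)+np.array(m['t']); return np.array([m['fx']*p[0]/p[2]+m['cx'],m['fy']*p[1]/p[2]+m['cy']])
E
python3 - <<'E'
from h import *
a,ma=snap('top','top0.png');b,mb=snap('scene','scene0.png')
for m in(ma,mb): print(-np.array(m['R']).T@np.array(m['t']),m['fx'],np.array(m['R']).round(2).tolist())
o=r.get_obs();print(o['clock'],o['tcp_pos'],o['orientation'],o['grip_width'],r.grip_point_offset)
E
```

```text
[0.4376853  0.03533584 1.19375412] 474.4951626100546 [[-0.02, -1.0, -0.0], [-0.99, 0.02, -0.12], [0.12, -0.0, -0.99]]
[ 1.22127722 -0.47116702  0.76926442] 415.82801622921824 [[0.6, 0.8, -0.0], [0.5, -0.38, -0.78], [-0.62, 0.47, -0.62]]
0.1 [0.17912832 0.6502784  0.23046246] [-4.20933457e-01 -3.11315083e+00  2.44006457e-03] 0.08525420217732906 0.0187
```

View pics/top0.png

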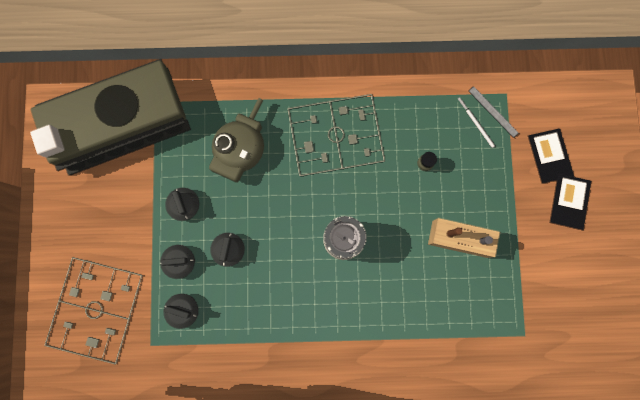

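View pics/scene0.png

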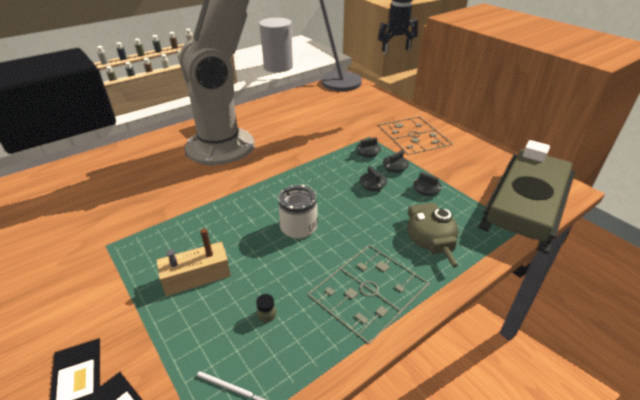

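The top view shows four lids, at (182,204), (178,261), (227,249) and (181,311). Image right is the robot's right, so (227,249) is the lid meant. The mill is at (345,237). The block is at (465,238), with the brush in its left hole (453,232) and the pin vice in its right hole (487,240). In the scene view the taller brush is at (207,240). The paint jar is at (429,160) and the turret at (237,145). I'll check these choices in a close crop.

```bash
python3 - <<'E'
import cv2,numpy as np
t=cv2.imread('pics/top0.png');s=cv2.imread('pics/scene0.png')
f=lambda im,x,y,w,h,W,H:cv2.resize(im[y:y+h,x:x+w],(W,H),interpolation=cv2.INTER_CUBIC)
A=np.hstack([f(t,310,205,70,66,350,330),f(t,420,205,90,66,450,330)])
B=np.hstack([f(t,200,222,54,54,270,270),f(s,145,220,100,85,318,270),f(s,345,155,53,68,212,270)])
cv2.imwrite('pics/m1.png',np.vstack([A,B]))
E
```

```text
(no output)
```

View pics/m1.png

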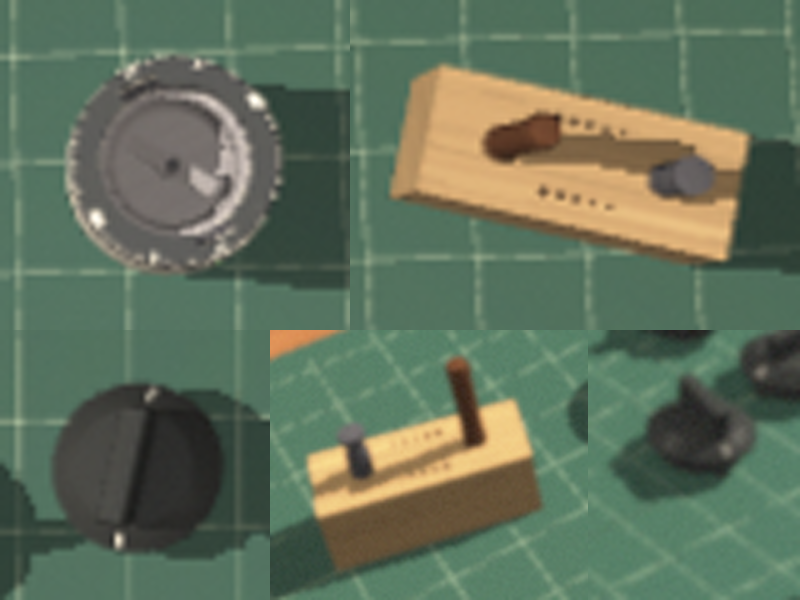

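The crops confirm the choices:
- **Brush:** the tall brown tool, top at about (459,231) in the top view and (204,231) in the scene view. The pin vice is the short grey one.
- **Lid:** its pointers run about 12° clockwise of world x.
- **Mill:** twin ticks at about (336,219) and (354,254), single ticks at about (349,218), broad marks at about (361,225).

```bash
cat >> h.py <<'E'
def tri(m1,p1,m2,p2):
    P=[np.array(m['K'] if 'K' in m else [[m['fx'],0,m['cx']],[0,m['fy'],m['cy']],[0,0,1]])@np.c_[m['R'],m['t']] for m in(m1,m2)]
    X=cv2.triangulatePoints(P[0],P[1],np.array(p1,float).reshape(2,1),np.array(p2,float).reshape(2,1));return (X[:3]/X[3]).ravel()
def yaw():
    R=cv2.Rodrigues(np.array(r.get_obs()['orientation']))[0]; return np.degrees(np.arctan2(R[1,1],R[0,1])), R.round(3)
E
python3 - <<'E'
from h import *
T=r.camera_model('top');S=r.camera_model('scene')
c=lambda x,y:(310+x/5,205+y/5)
cb=lambda x,y:(420+(x-350)/5,205+y/5)
print('mill',cast(T,*c(173,163),.11))
for n,p in dict(tw=((130,70),(220,245)),si=((197,65),(153,258)),br=((256,101),(96,216))).items():
    a,b=[cast(T,*c(*q),.11) for q in p]; d=a-b; print(n,(a+b)/2,np.degrees(np.arctan2(d[1],d[0])))
print('brush top',cast(T,*cb(545,130),.138),'base',cast(T,*cb(500,145),.06),'tri',tri(T,cb(545,130),S,(204.1,231)))
print('block corners',[cast(T,*cb(*q),.06)[:2].round(3) for q in((442,66),(748,132),(727,262),(413,196))])
a=cast(T,200+151/5,222+63/5,.034);b=cast(T,200+119/5,222+210/5,.034);print('lid',(a+b)/2,np.degrees(np.arctan2(*(a-b)[1::-1])))
print(yaw()); print(np.array(r.camera_model('wrist')['R']).round(3),-np.array(r.camera_model('wrist')['R']).T@np.array(r.camera_model('wrist')['t']),r.camera_model('wrist')['fx'])
E
```

```text
mill [ 0.51310519 -0.0177777   0.11      ]
tw [ 0.51578553 -0.0186815   0.11      ] 25.47535619247249
si [ 0.51398933 -0.01877068  0.11      ] -14.589240496210733
br [ 0.51520573 -0.01932412  0.11      ] -55.809826963021195
brush top [ 0.51949485 -0.27195668  0.138     ] base [ 0.51888655 -0.2726924   0.06      ] tri [ 0.52000038 -0.27349496  0.13227564]
block corners [array([ 0.558, -0.247]), array([ 0.522, -0.392]), array([ 0.46 , -0.377]), array([ 0.496, -0.23 ])]
lid [0.49715463 0.26617392 0.034     ] -12.381300232094139
(np.float64(74.59931066167371), array([[-0.964,  0.266, -0.   ],
       [ 0.266,  0.964, -0.002],
       [-0.   , -0.002, -1.   ]]))
[[ 0.266  0.964 -0.001]
 [ 0.916 -0.252  0.312]
 [ 0.3   -0.084 -0.95 ]] [0.10222414 0.67153662 0.37394793] 351.2427886000457
```

```bash
W(){ python3 - $1 <<'E'
import sys;from h import *
im,m=snap('wrist',sys.argv[1]+'.png');import pickle;pickle.dump({k:np.array(v) for k,v in m.items()},open(sys.argv[1]+'.pkl','wb'))
E
}
python3 -m crank '[[0.12,-0.148,0.01,0,1],[0.12,-0.148,0.01,0,1],[0.12,-0.148,0.01,0,1],[0.12,-0.148,0.01,0,1],[0.12,-0.148,0.01,0,1],[0.12,-0.148,0.01,0,1],[0.12,-0.148,0.01,0,1],[0.12,-0.148,0.01,0,1]]' 40
python3 -m crank '[[0.12,-0.148,0.01,0,1],[0.12,-0.148,0.01,0,1],[0.12,-0.148,0.01,0,1],[0.12,-0.148,0.01,0,1],[0.12,-0.148,0.01,0,1],[0,0,0,0,1],[0,0,0,0,1],[0,0,0,0,1]]'
W wlid
python3 -m crank '[[0.01,-0.178,0,0,1],[0.01,-0.178,0,0,1],[0.01,-0.178,0,0,1],[0.01,-0.178,0,0,1],[0.01,-0.178,0,0,1],[0.01,-0.178,0,0,1],[0.01,-0.178,0,0,1],[0.01,-0.178,0,0,1]]'
python3 -m crank '[[0,0,0,0,1],[0,0,0,0,1],[0,0,0,0,1]]'
W wmill
python3 -m crank '[[0,-0.18,0,0,1],[0,-0.18,0,0,1],[0,-0.18,0,0,1],[0,-0.18,0,0,1],[0,-0.18,0,0,1],[0,-0.18,0,0,1],[0,-0.18,0,0,1],[0,0,0,0,1]]'
python3 -m crank '[[0,0,0,0,1],[0,0,0,0,1],[0,0,0,0,1]]'
W wbr
python3 - <<'E'
import cv2,numpy as np
a=[cv2.imread(f'pics/{n}.png') for n in('wlid','wmill','wbr')]
cv2.imwrite('pics/m2.png',np.vstack([np.hstack([cv2.resize(x,(400,250)) for x in a[:2]]),np.hstack([cv2.resize(a[2],(400,250)),np.zeros((250,400,3),np.uint8)])]))
E
```

```text
clock: 0.77
tcp_pos: [0.372, 0.4121, 0.2471]
orientation: [-0.421, -3.113, 0.001]
contact_force: [0.9, 0.7, 0.6]
grip_width: 0.0853
gripper_force: 0.0
clock: 1.43
tcp_pos: [0.4907, 0.2663, 0.2569]
orientation: [-0.421, -3.112, 0.0]
contact_force: [0.4, 0.6, -0.6]
grip_width: 0.0854
gripper_force: 0.0
clock: 2.15
tcp_pos: [0.5069, -0.0184, 0.2573]
orientation: [-0.415, -3.114, -0.001]
contact_force: [0.1, -0.3, 0.5]
grip_width: 0.0856
gripper_force: 0.0
clock: 2.4
tcp_pos: [0.5071, -0.0169, 0.2571]
orientation: [-0.417, -3.113, -0.001]
contact_force: [0.9, 1.0, -0.7]
grip_width: 0.0854
gripper_force: 0.0
clock: 3.12
tcp_pos: [0.5064, -0.2768, 0.2576]
orientation: [0.43, 3.111, -0.006]
contact_force: [-0.8, -1.1, 0.5]
grip_width: 0.0856
gripper_force: 0.0
clock: 3.37
tcp_pos: [0.5082, -0.268, 0.2569]
orientation: [-0.415, -3.114, -0.002]
contact_force: [0.5, 1.3, 0.4]
grip_width: 0.0852
gripper_force: 0.0
```

View pics/m2.png

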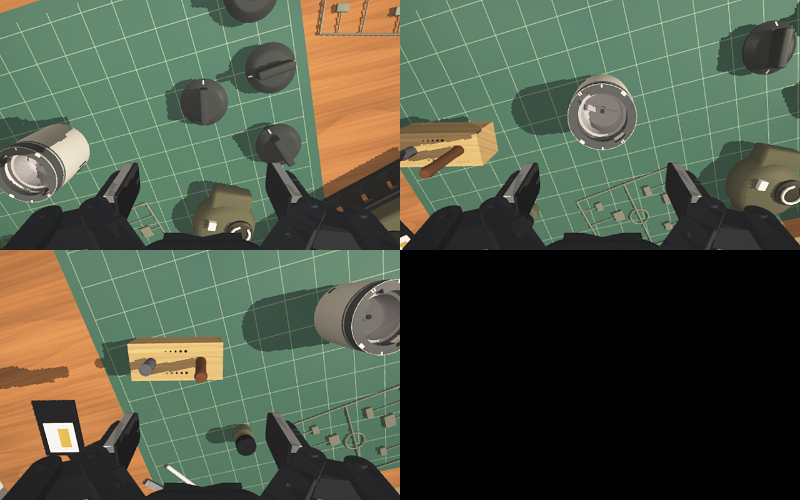

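The wrist views show the lid at (325,165) full-size px with white pointers, the mill mouth at (322,182) with its ticks, and the brush top at (322,605/400-scale≈195). The paint jar is at (245,440 in the montage). Next I'll measure them with masks.

```bash
python3 - <<'E'
from h import *
import pickle
L=lambda n:(cv2.imread(f'pics/{n}.png'),pickle.load(open(n+'.pkl','rb')))
def blobs(mask,box,mn):
    x0,y0,x1,y1=box; k=np.zeros_like(mask);k[y0:y1,x0:x1]=mask[y0:y1,x0:x1]
    n,_,st,c=cv2.connectedComponentsWithStats(k); return [(c[i].round(1),st[i][4]) for i in range(1,n) if st[i][4]>=mn]
im,m=L('wlid'); w=(im.min(2)>150).astype(np.uint8)*255
print('lidticks',[(c,a,cast(m,*c,.034)[:2].round(4)) for c,a in blobs(w,(285,120,370,205),2)])
im,m=L('wmill'); w=(im.min(2)>190).astype(np.uint8)*255
C=[]
for c,a in blobs(w,(260,110,390,245),2): X=cast(m,*c,.11); print('mill',c,a,X[:2].round(4),np.degrees(np.arctan2(X[1]+.0185,X[0]-.514)).round(1),np.hypot(X[1]+.0185,X[0]-.514).round(4))
im,m=L('wbr'); h=cv2.cvtColor(im,cv2.COLOR_BGR2HSV); k=cv2.inRange(h,(0,90,20),(14,255,140))
for c,a in blobs(k,(290,150,350,215),10):
    print('brush',c,a)
    kk=np.zeros_like(k);kk[150:215,290:350]=k[150:215,290:350];p=np.argwhere(kk);print(p.min(0),p.max(0)); 
    for row in range(p[:,0].min(),p[:,0].max()+1,4): q=p[p[:,0]==row][:,1];print(row,q.min(),q.max())
cv2.imwrite('pics/m3.png',np.hstack([cv2.resize(im[140:220,200:360],(480,240),interpolation=2),cv2.resize(L('wmill')[0][110:240,260:390],(320,320),interpolation=2)[:240]]))
cv2.imwrite('pics/m3.png',cv2.resize(L('wmill')[0][110:245,260:395],(540,540),interpolation=2))
E
```

```text
lidticks [(array([323.2, 121.2]), np.int32(4), array([0.4534, 0.2758])), (array([344.2, 127.8]), np.int32(4), array([0.4656, 0.2949])), (array([325. , 131.2]), np.int32(20), array([0.4637, 0.2749])), (array([367., 171.]), np.int32(3), array([0.5167, 0.3071])), (array([296.5, 198. ]), np.int32(2), array([0.526 , 0.2252])), (array([344. , 198.5]), np.int32(2), array([0.5404, 0.2755])), (array([297.3, 200.7]), np.int32(3), array([0.5292, 0.2252])), (array([298. , 203.5]), np.int32(2), array([0.5326, 0.225 ])), (array([345. , 202.5]), np.int32(2), array([0.5453, 0.2755]))]
mill [322.1 136.8] 14 [ 0.4737 -0.0093] 167.1 0.0413
mill [351.5 141.5] 2 [0.4839 0.0132] 133.5 0.0437
mill [361.9 143.2] 9 [0.4876 0.0212] 123.7 0.0477
mill [292.5 142.5] 2 [ 0.4718 -0.0343] -159.5 0.0451
mill [357.6 148.9] 53 [0.4913 0.0166] 122.9 0.0419
mill [288.6 148.5] 12 [ 0.4757 -0.0389] -151.9 0.0433
mill [286.2 151.2] 12 [ 0.4774 -0.0415] -147.9 0.0432
mill [365.7 148.3] 3 [0.4926 0.0233] 117.2 0.047
mill [297.3 189.1] 353 [ 0.5117 -0.042 ] -95.5 0.0237
mill [306.2 173. ] 80 [ 0.4999 -0.0306] -139.4 0.0186
mill [298.1 183.8] 101 [ 0.5073 -0.04  ] -107.3 0.0225
mill [291.1 226.7] 40 [ 0.5442 -0.0575] -52.3 0.0493
mill [357.6 225.2] 9 [5.585e-01 4.000e-04] 23.1 0.0484
mill [355. 227.] 7 [ 0.5596 -0.0022] 19.6 0.0484
mill [323.8 237.2] 13 [ 0.5619 -0.0319] -15.7 0.0497
brush [296.3 161.5] 10
[160 290] [212 331]
160 296 297Traceback (most recent call last):
  File "<stdin>", line 16, in <module>
    return umr_minimum(a, axis, None, out, keepdims, initial, where)
ValueError: zero-size array to reduction operation minimum which has no identity
```

```bash
python3 - <<'E'
from h import *
import pickle
L=lambda n:(cv2.imread(f'pics/{n}.png'),pickle.load(open(n+'.pkl','rb')))
im,m=L('wbr'); h=cv2.cvtColor(im,cv2.COLOR_BGR2HSV); k=cv2.inRange(h,(0,90,20),(14,255,140)); 
n,lab,st,c=cv2.connectedComponentsWithStats(k[150:225,280:350])
i=1+st[1:,4].argmax();print(st[i]+np.array([280,150,0,0,0]))
p=np.argwhere(lab==i)
for row in range(p[:,0].min(),p[:,0].max()+1,3): q=p[p[:,0]==row][:,1];print(row+150,q.min()+280,q.max()+280,end='; ')
print('pred brush from top est', proj(m,[.519,-.2724,.138]),proj(m,[.519,-.2724,.06]))
im2,m2=L('wlid'); print('lid pred',[proj(m2,[.497+s*.036*np.cos(-.216),.266+s*.036*np.sin(-.216),.034]) for s in(1,-1)])
cv2.imwrite('pics/m3.png',np.hstack([cv2.resize(im[145:225,260:350],(450,400),interpolation=2),cv2.resize(im2[115:215,275:375],(350,400),interpolation=2)]))
E
```

```text
[311 171  21  42 621]
171 319 323; 174 315 328; 177 314 329; 180 313 329; 183 314 329; 186 314 328; 189 313 329; 192 313 329; 195 313 329; 198 312 330; 201 311 330; 204 311 330; 207 313 329; 210 315 326; pred brush from top est [322.02518623 200.37704357] [322.30127976 174.82215646]
lid pred [array([326.92408513, 195.59178993]), array([323.43468603, 129.72347329])]
```

View pics/m3.png

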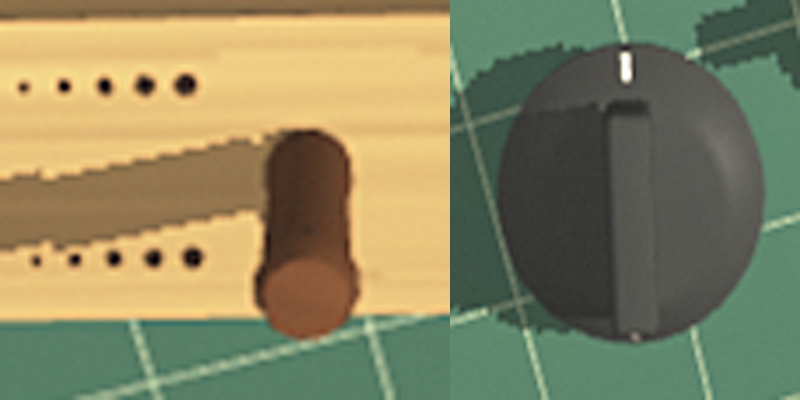

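The brush top's rim is centred at (321.6,204.6) px. Wrist and top estimates agree to within about 3 mm in x, so I take the mean. The lid's pointers are at (325,131) and (327,199).

```bash

python3 -m crank '[[0.03,-0.012,-0.15,0,1],[0.03,-0.012,-0.15,0,1],[0,0,-0.14,0,1],[0,0,-0.14,0,1],[0,0,-0.14,0,1],[0,0,-0.135,0,1],[0,0,0,0,1],[0,0,0,0,1]]' 40
python3 -m crank '[[0,0,0,0,-1],[0,0,0,0,-1],[0,0,0,0,-1],[0,0,0,0,-1],[0,0,0,0,-1],[0,0,0,0,-1],[0,0,0,0,-1],[0,0,0,0,-1]]'
```

```text
clock: 4.08
tcp_pos: [0.5189, -0.2739, 0.0856]
orientation: [-0.418, -3.111, -0.002]
contact_force: [1.0, -0.0, 0.3]
grip_width: 0.0856
gripper_force: 0.0
clock: 4.75
tcp_pos: [0.5196, -0.2754, 0.0867]
orientation: [0.42, 3.113, 0.001]
contact_force: [-0.0, 2.7, 3.4]
grip_width: 0.015
gripper_force: 39.2
```

```bash

python3 -m crank '[[0,0,0.08,0,-1],[0,0,0.14,0,-1],[0,0,0.15,0,-1],[0,0,0.15,0,-1],[0,0,0.13,0,-1],[0,0,0,0,-1]]'
python3 -m crank '[[-0.003,0.158,0,0,-1],[-0.003,0.158,0,0,-1],[-0.003,0.158,0,0,-1],[-0.003,0.158,0,0,-1],[-0.003,0.158,0,0,-1],[-0.003,0.158,0,0,-1],[-0.003,0.158,0,0,-1],[-0.003,0.158,0,0,-1]]'
python3 -m crank '[[0,0,0,0,-1],[0,0,0,0,-1],[0,0,0,0,-1]]'
python3 - <<'E'
from h import *
snap('top','t2.png');snap('scene','s2.png')
t=cv2.imread('pics/t2.png');s=cv2.imread('pics/s2.png')
cv2.imwrite('pics/m4.png',np.hstack([cv2.resize(t[180:280,290:410],(400,333)),cv2.resize(s[120:250,220:376],(400,333))]))
E
```

```text
clock: 5.25
tcp_pos: [0.5216, -0.2776, 0.2217]
orientation: [0.421, 3.105, -0.003]
contact_force: [0.8, -0.4, -0.5]
grip_width: 0.0152
gripper_force: 39.3
clock: 5.92
tcp_pos: [0.5139, -0.0215, 0.2159]
orientation: [-0.421, -3.113, 0.0]
contact_force: [0.3, -0.2, -0.6]
grip_width: 0.015
gripper_force: 39.3
clock: 6.17
tcp_pos: [0.5142, -0.0236, 0.216]
orientation: [-0.421, -3.113, 0.001]
contact_force: [-0.5, 0.1, -0.3]
grip_width: 0.0151
gripper_force: 39.3
```

View pics/m4.png

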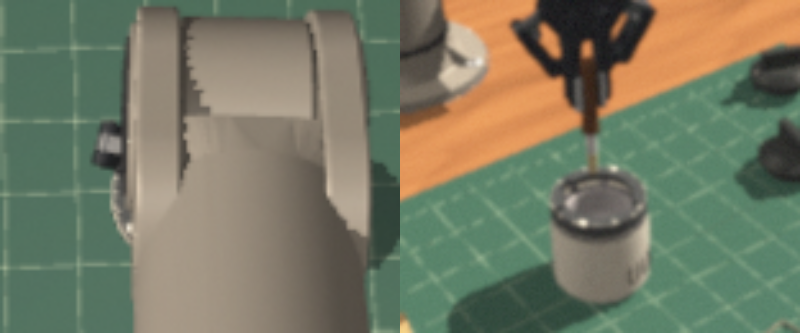

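The scene crop shows the brush held upright with its tip at about (295,185) px, over the mill mouth. Next I lower it into the cup.

```bash

python3 -m crank '[[0.005,0.01,-0.1,0,-1],[0,0,-0.1,0,-1],[0,0,-0.07,0,-1],[0,0,-0.04,0,-1],[0,0,0,0,-1],[0,0,0,0,-1],[0,0,0,0,-1],[0,0,0,0,-1]]'
```

```text
clock: 6.93
tcp_pos: [0.5162, -0.0211, 0.1553]
orientation: [0.421, 3.111, 0.001]
contact_force: [1.0, -0.4, -0.8]
grip_width: 0.0151
gripper_force: 39.3
```

```bash

python3 -m crank '[[0,0,-0.015,0,-1],[0,0,0,0,-1],[0,0,0,0,-1],[0,0,0,0,-1],[0,0,0,0,-1]]'
python3 -m crank '[[0,0,-0.008,0,-1],[0,0,0,0,-1],[0,0,0,0,-1],[0,0,0,0,-1],[0,0,0,0,-1]]'
```

```text
clock: 7.35
tcp_pos: [0.5155, -0.0208, 0.1514]
orientation: [0.421, 3.113, 0.0]
contact_force: [0.4, -0.3, -0.8]
grip_width: 0.0152
gripper_force: 39.3
clock: 7.77
tcp_pos: [0.516, -0.0208, 0.1504]
orientation: [0.421, 3.112, 0.001]
contact_force: [-0.7, -0.2, 6.2]
grip_width: 0.0151
gripper_force: 40.2
```

```bash

python3 -m crank '[[0,0,0.083,0,-1],[0,0,0.1,0,-1],[0,0,0.1,0,-1],[0,0,0.05,0,-1],[0,0,0,0,-1]]'
python3 -m crank '[[0.002,-0.158,0,0,-1],[0.002,-0.158,0,0,-1],[0.002,-0.158,0,0,-1],[0.002,-0.158,0,0,-1],[0.002,-0.158,0,0,-1],[0.002,-0.158,0,0,-1],[0.002,-0.158,0,0,-1],[0.004,-0.163,0,0,-1]]'
python3 -m crank '[[0,0,0,0,-1],[0,0,0,0,-1],[0,0,0,0,-1],[0,0,0,0,-1]]'
python3 - <<'E'
from h import *
print(r.get_obs()['tcp_pos'])
snap('top','t3.png');snap('scene','s3.png')
t=cv2.imread('pics/t3.png');s=cv2.imread('pics/s3.png')
cv2.imwrite('pics/m5.png',np.hstack([cv2.resize(s[190:300,140:250],(440,440),interpolation=2),cv2.resize(t[190:280,410:500],(360,440),interpolation=2)]))
E
```

```text
clock: 8.18
tcp_pos: [0.5169, -0.0208, 0.2183]
orientation: [0.421, 3.109, 0.002]
contact_force: [0.2, -0.5, -1.2]
grip_width: 0.0151
gripper_force: 39.5
clock: 8.85
tcp_pos: [0.5183, -0.2756, 0.2148]
orientation: [-0.42, -3.112, -0.001]
contact_force: [0.8, -0.4, -0.8]
grip_width: 0.0151
gripper_force: 39.5
clock: 9.18
tcp_pos: [0.5191, -0.2729, 0.2154]
orientation: [-0.418, -3.112, -0.002]
contact_force: [-0.3, 0.0, 0.0]
grip_width: 0.0148
gripper_force: 39.5
[ 0.51912948 -0.2728753   0.21539218]
```

View pics/m5.png

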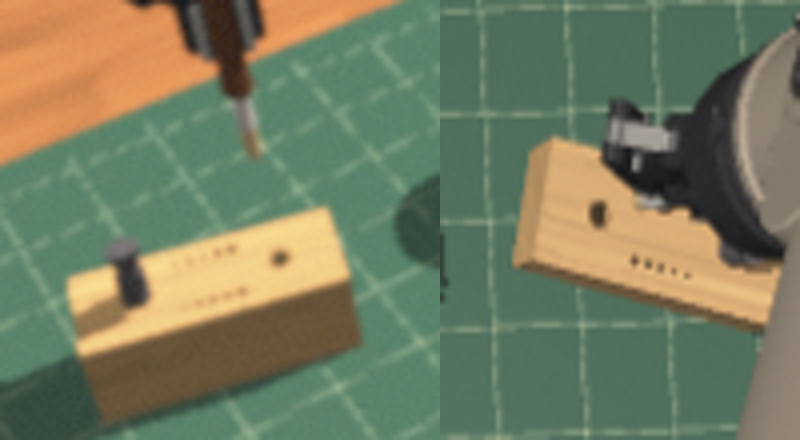

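The crops show the empty hole at (210,254.5) in the scene view and (449.5,233.6) in the top view. The brush tip is at (204,229) in the scene view.

```bash
python3 - <<'E'
from h import *
S=r.camera_model('scene');T=r.camera_model('top')
print(cast(S,210,254.5,.06),cast(T,449.5,233.6,.06),cast(S,204.25,229.25,.1387))
print(tri(T,(449.5,233.6),S,(210,254.5)))
for p in((.519,-.273,.138),(.519,-.273,.06)):print(proj(S,p))
E
```

```text
[ 0.52334378 -0.27395603  0.06      ] [ 0.51987492 -0.27155215  0.06      ] [ 0.52213259 -0.27267457  0.1387    ]
[ 0.52003125 -0.27272834  0.05642368]
[203.57014715 228.77464511]
[209.57137897 253.23948757]
```

```bash

python3 -m crank '[[0.005,-0.004,-0.1,0,-1],[0,0,-0.12,0,-1],[0,0,-0.12,0,-1],[0,0,-0.06,0,-1],[0,0,-0.04,0,-1],[0,0,-0.02,0,-1],[0,0,0,0,-1],[0,0,0,0,-1]]'
python3 - <<'E'
from h import *
print(r.get_obs()['tcp_pos'],r.get_obs()['contact_force'])
E
```

```text
clock: 9.95
tcp_pos: [0.5207, -0.2757, 0.1252]
orientation: [0.421, 3.112, -0.0]
contact_force: [-0.2, 0.0, -0.5]
grip_width: 0.0151
gripper_force: 39.5
[ 0.52067725 -0.27568129  0.12517229] [-0.15989877  0.03176721 -0.48122565]
```

```bash

python3 -m crank '[[0,0,-0.06,0,-1],[0,0,-0.05,0,-1],[0,0,-0.04,0,-1],[0,0,-0.025,0,-1],[0,0,-0.01,0,-1],[0,0,0,0,-1],[0,0,0,0,-1],[0,0,0,0,-1]]'
```

```text
clock: 10.62
tcp_pos: [0.5202, -0.2755, 0.0873]
orientation: [0.421, 3.113, -0.0]
contact_force: [-0.1, 0.4, -0.8]
grip_width: 0.0153
gripper_force: 39.5
```

```bash

python3 -m crank '[[0,0,0,0,1],[0,0,0,0,1],[0,0,0,0,1],[0,0,0,0,1],[0,0,0,0,1],[0,0,0,0,1],[0,0,0,0,1],[0,0,0,0,1]]'
python3 -m crank '[[0,0,0.06,0,1],[0,0,0.12,0,1],[0,0,0.15,0,1],[0,0,0.15,0,1],[0,0,0.15,0,1],[0,0,0.1,0,1],[0,0,0,0,1],[0,0,0,0,1]]'
python3 - <<'E'
from h import *
im,m=snap('wrist','w4.png'); s,ms=snap('scene','s4.png')
for n,i,mm in(('wr',im,m),('sc',s,ms)):
    p=[proj(mm,[.52,-.273,z]) for z in(.138,.06)];print(n,np.round(p))
cv2.imwrite('pics/m6.png',np.hstack([im[100:300,200:420],cv2.resize(s[200:300,140:240],(400,400))[:200*1] if 0 else cv2.resize(s[200:300,140:250],(220,200))]))
E
python3 -m crank '[[-0.012,0.2,0,0,1],[-0.012,0.2,0,0,1],[-0.012,0.2,0,0,1],[-0.012,0.2,0,0,1],[-0.012,0.2,0,0,1],[-0.012,0.2,0,0,1],[-0.012,0.2,0,0,1],[-0.012,0.2,0,0,1]]'
python3 -m crank '[[-0.003,0.19,0,0,1],[-0.003,0.19,0,0,1],[-0.003,0.19,0,0,1],[-0.003,0.19,0,0,1],[-0.003,0.15,0,0,1],[-0.003,0.15,0,0,1],[0,0,0,0,1],[0,0,0,0,1]]'
python3 -m crank '[[0,0,0,0,1],[0,0,0,0,1]]'
python3 - <<'E'
from h import *
import pickle
o=r.get_obs();print(o['tcp_pos'],yaw()[0]);im,m=snap('wrist','wlid2.png');pickle.dump({k:np.array(v) for k,v in m.items()},open('wlid2.pkl','wb'))
c=proj(m,[.498,.267,.04]).astype(int);print(c)
a=cv2.imread('pics/m6.png');b=cv2.resize(im[c[1]-50:c[1]+50,c[0]-50:c[0]+50],(350,350),interpolation=2)
k=np.zeros((550,440,3),np.uint8);k[:200]=a;k[200:,:350]=b;cv2.imwrite('pics/m7.png',k)
E
```

```text
clock: 11.28
tcp_pos: [0.5201, -0.2754, 0.0873]
orientation: [0.421, 3.113, 0.0]
contact_force: [1.0, -0.9, -0.5]
grip_width: 0.0854
gripper_force: 0.0
clock: 11.95
tcp_pos: [0.5207, -0.2758, 0.2352]
orientation: [0.421, 3.11, -0.0]
contact_force: [-0.4, 0.5, -0.7]
grip_width: 0.0857
gripper_force: 0.0
wr [[327. 193.]
 [327. 167.]]
sc [[204. 229.]
 [210. 253.]]
clock: 12.72
tcp_pos: [0.4994, 0.0463, 0.2322]
orientation: [-0.421, -3.111, 0.002]
contact_force: [0.8, 0.4, 0.0]
grip_width: 0.0854
gripper_force: 0.0
clock: 13.38
tcp_pos: [0.4959, 0.2582, 0.2317]
orientation: [-0.414, -3.112, 0.003]
contact_force: [0.7, -0.2, -0.3]
grip_width: 0.0852
gripper_force: 0.0
clock: 13.55
tcp_pos: [0.4972, 0.2547, 0.2326]
orientation: [-0.424, -3.112, 0.003]
contact_force: [-0.3, -0.1, 0.3]
grip_width: 0.0852
gripper_force: 0.0
[0.49721234 0.25472274 0.23260925] 74.47244715235902
[336 162]
```

View pics/m7.png

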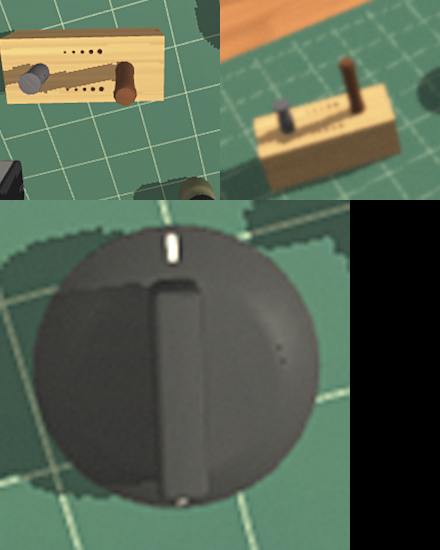

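The brush is back in its hole and the pin vice is untouched. Close up, the lid's bar top runs from about (337,139) to (338.6,197) px in the wrist view.

```bash
python3 - <<'E'
from h import *
import pickle
m=pickle.load(open('wlid2.pkl','rb'))
a,b=cast(m,337.1,139.1,.058),cast(m,338.6,196.9,.058);d=b-a
print((a+b)/2,np.degrees(np.arctan2(d[1],d[0])),np.hypot(*d[:2]))
im=cv2.imread('pics/wlid2.png'); h=cv2.cvtColor(im,cv2.COLOR_BGR2HSV)
k=cv2.inRange(h,(0,0,0),(180,70,110));n,l,st,c=cv2.connectedComponentsWithStats(k);i=l[165,330];ct=max(cv2.findContours((l==i).astype(np.uint8),0,1)[0],key=len)
e=cv2.fitEllipse(ct);print(e,'flange centre z .024',cast(m,*e[0],.024))
print(st[i])
E
```

```text
[0.50036832 0.26702035 0.058     ] -13.374788757975999 0.05533911692337526
((332.8528137207031, 157.59823608398438), (78.81501007080078, 90.89264678955078), 120.81331634521484) flange centre z .024 [0.49621511 0.26410527 0.024     ]
[ 285  119   92   81 5454]
```

```bash

python3 -m crank '[[0.004,0.03,-0.12,0.03,1],[0.004,0.03,-0.15,0.025,1],[0,0,-0.17,0,1],[0,0,-0.17,0,1],[0,0,-0.15,0,1],[0,0,-0.12,0,1],[0,0,-0.06,0,1],[0,0,0,0,1]]'
python3 -m crank '[[0,0,0,0,1],[0,0,0,0,1]]'
python3 - <<'E'
from h import *
print(r.get_obs()['tcp_pos'],yaw()[0])
E
```

```text
clock: 14.27
tcp_pos: [0.4975, 0.2666, 0.043]
orientation: [-0.355, -3.118, 0.006]
contact_force: [-0.1, -0.7, -0.2]
grip_width: 0.0856
gripper_force: 0.0
clock: 14.43
tcp_pos: [0.5001, 0.2688, 0.0469]
orientation: [0.355, 3.119, 0.002]
contact_force: [0.3, -0.5, -0.3]
grip_width: 0.0855
gripper_force: 0.0
[0.50013347 0.26876884 0.04686988] 77.02903599021232
```

```bash

python3 -m crank '[[0,-0.005,-0.045,0,1],[0,0,0,0,1],[0,0,0,0,1],[0,0,0,0,1]]' 50
python3 -m crank '[[0,0,0,0,-1],[0,0,0,0,-1],[0,0,0,0,-1],[0,0,0,0,-1],[0,0,0,0,-1],[0,0,0,0,-1],[0,0,0,0,-1],[0,0,0,0,-1]]'
```

```text
clock: 14.77
tcp_pos: [0.499, 0.2677, 0.0367]
orientation: [0.354, 3.121, 0.001]
contact_force: [-0.8, 0.3, 0.6]
grip_width: 0.0856
gripper_force: 0.0
clock: 15.43
tcp_pos: [0.4989, 0.2676, 0.0363]
orientation: [-0.354, -3.122, -0.0]
contact_force: [-0.2, -0.1, -0.2]
grip_width: 0.0127
gripper_force: 52.6
```

```bash

python3 -m crank '[[0,0,0.06,0,-1],[0,0,0.12,0,-1],[0,0,0.16,0,-1],[0,0,0.16,0,-1],[0,0,0.16,0,-1],[0,0,0.1,0,-1],[0,0,0.04,0,-1],[0,0,0,0,-1]]'
python3 -m crank '[[0.011,-0.179,0,0.107,-1],[0.011,-0.179,0,0.107,-1],[0.011,-0.179,0,0.107,-1],[0.011,-0.179,0,0.107,-1],[0.011,-0.179,0,0.107,-1],[0.011,-0.179,0,0.107,-1],[0.011,-0.179,0,0.107,-1],[0.011,-0.179,0,0.107,-1]]'
python3 -m crank '[[0,0,0,0,-1],[0,0,0,0,-1],[0,0,0,0,-1],[0,0,0,0,-1]]'
python3 - <<'E'
from h import *
print(r.get_obs()['tcp_pos'],yaw()[0])
s,ms=snap('scene','s5.png');w,mw=snap('wrist','w5.png')
cv2.imwrite('pics/m8.png',np.hstack([cv2.resize(s[120:250,240:370],(400,400),interpolation=2),cv2.resize(w[50:250,220:420],(400,400),interpolation=2)]))
E
```

```text
clock: 16.1
tcp_pos: [0.4999, 0.2682, 0.1988]
orientation: [0.353, 3.119, 0.005]
contact_force: [-0.2, 0.1, -1.1]
grip_width: 0.0128
gripper_force: 52.5
clock: 16.77
tcp_pos: [0.515, -0.0205, 0.1946]
orientation: [0.702, -3.059, -0.001]
contact_force: [0.2, 0.0, -1.4]
grip_width: 0.0134
gripper_force: 52.5
clock: 17.1
tcp_pos: [0.5159, -0.0173, 0.1954]
orientation: [0.698, -3.061, -0.001]
contact_force: [0.8, 0.2, -0.1]
grip_width: 0.0128
gripper_force: 52.4
[ 0.51589975 -0.01729032  0.19535097] 115.68418911741965
```

View pics/m8.png

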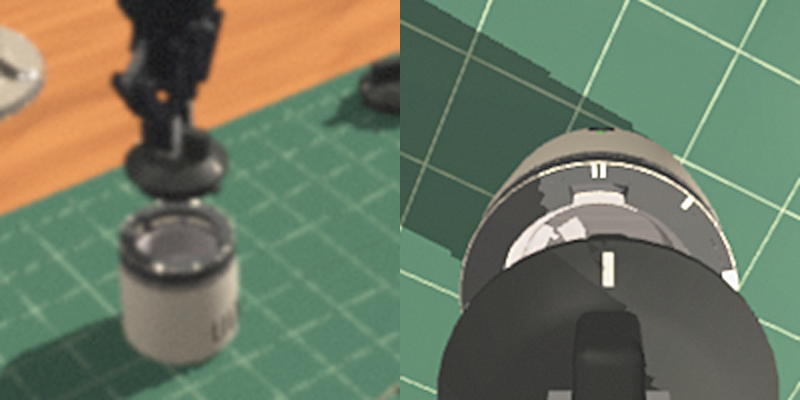

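The wrist view shows the lid's pointer at about (324,184) px, nearly in line with the mill's twin ticks at (319,135). The lid hangs level. Next I'll work out the remaining offset.

```bash
python3 - <<'E'
from h import *
m=r.camera_model('wrist');S=r.camera_model('scene');o=r.get_obs();print(m['cx'],m['cy'],o['tcp_pos'])
R=cv2.Rodrigues(np.array(o['orientation']))[0]
c=lambda x,y:(220+(x-400)/2,50+y/2)
z0=o['tcp_pos'][2]-.0363
loc=lambda X:(R.T@(X-np.array(o['tcp_pos'])))[:2].round(4)
for n,p,z in(('twin',(598,170),.11),('single',(687,201),.11),('broad',(730,278),.11),('ptr in',(608,286),z0+.033),('ptr out',(608,252),z0+.03),('flangeL',(438,385),z0+.022),('flangeR',(778,385),z0+.022)):
    X=cast(m,*c(*p),z);print(n,X[:2].round(4),loc(X), 'ang,rad from (.5178,-.0206)',np.degrees(np.arctan2(X[1]+.0206,X[0]-.5178)).round(1),np.hypot(X[1]+.0206,X[0]-.5178).round(4))
# scene: flange / collar widest points
cs=lambda x,y:(240+x/400*130,120+y/400*130)
print('scene collar',proj(S,[.5178,-.0206,.11]),proj(S,[.5145,-.0188,.11]),'img ellipse centre',cs(180,247))
print('scene lid flange at tcp',proj(S,[*o['tcp_pos'][:2],z0+.02]),'img',cs(177,163))
E
```

```text
323.9305232395558 194.04167127151888 [ 0.5161853  -0.01719972  0.19577228]
twin [ 0.477  -0.0398] [ 0.0451 -0.0034] ang,rad from (.5178,-.0206) -154.8 0.0451
single [ 0.4735 -0.009 ] [0.0348 0.0259] ang,rad from (.5178,-.0206) 165.3 0.0458
broad [0.4907 0.0167] [0.0082 0.0416] ang,rad from (.5178,-.0206) 126.0 0.0461
ptr in [ 0.4873 -0.0313] [ 0.0322 -0.0002] ang,rad from (.5178,-.0206) -160.6 0.0323
ptr out [ 0.4811 -0.0343] [ 0.0391 -0.0002] ang,rad from (.5178,-.0206) -159.5 0.0392
flangeL [ 0.532  -0.0565] [ 0.0028 -0.0423] ang,rad from (.5178,-.0206) -68.4 0.0386
flangeR [0.4955 0.0194] [0.0028 0.0419] ang,rad from (.5178,-.0206) 119.2 0.0458
scene collar [297.46841822 195.78827585] [297.32003898 194.88758305] img ellipse centre (298.5, 200.275)
scene lid flange at tcp [297.13299318 172.76854614] img (297.525, 172.975)
```

```bash

python3 -m crank '[[0,-0.016,-0.06,0,-1],[0,0,-0.08,0,-1],[0,0,-0.06,0,-1],[0,0,-0.03,0,-1],[0,0,0,0,-1],[0,0,0,0,-1],[0,0,0,0,-1],[0,0,0,0,-1]]'
python3 -m crank '[[0,0,-0.025,0,-1],[0,0,-0.025,0,-1],[0,0,0,0,-1],[0,0,0,0,-1],[0,0,0,0,-1]]'
```

```text
clock: 17.87
tcp_pos: [0.5171, -0.0218, 0.1511]
orientation: [-0.696, 3.062, -0.0]
contact_force: [0.4, 0.2, -0.5]
grip_width: 0.0129
gripper_force: 52.5
clock: 18.28
tcp_pos: [0.5164, -0.0221, 0.1402]
orientation: [0.696, -3.063, -0.0]
contact_force: [0.8, -0.4, -2.0]
grip_width: 0.013
gripper_force: 52.5
```

```bash

python3 -m crank '[[0,0,-0.02,0,-1],[0,0,-0.01,0,-1],[0,0,0,0,-1],[0,0,0,0,-1],[0,0,0,0,-1]]'
python3 -m crank '[[0,0,-0.015,0,-1],[0,0,0,0,-1],[0,0,0,0,-1],[0,0,0,0,-1]]'
python3 -m crank '[[0,0,-0.01,0,-1],[0,0,0,0,-1],[0,0,0,0,-1],[0,0,0,0,-1]]'
```

```text
clock: 18.7
tcp_pos: [0.5165, -0.022, 0.1343]
orientation: [0.696, -3.064, -0.0]
contact_force: [0.1, 0.3, -0.7]
grip_width: 0.0131
gripper_force: 52.5
clock: 19.03
tcp_pos: [0.5164, -0.022, 0.1313]
orientation: [0.696, -3.063, -0.0]
contact_force: [0.5, 0.0, -0.6]
grip_width: 0.0128
gripper_force: 52.5
clock: 19.37
tcp_pos: [0.5164, -0.0221, 0.1293]
orientation: [0.696, -3.063, -0.0]
contact_force: [-0.6, -0.1, -0.3]
grip_width: 0.013
gripper_force: 52.5
```

```bash

python3 -m crank '[[0,0,-0.01,0,-1],[0,0,0,0,-1],[0,0,0,0,-1],[0,0,0,0,-1]]'
python3 -m crank '[[0,0,-0.008,0,-1],[0,0,0,0,-1],[0,0,0,0,-1],[0,0,0,0,-1]]'
```

```text
clock: 19.7
tcp_pos: [0.5164, -0.022, 0.1273]
orientation: [0.696, -3.063, -0.0]
contact_force: [-0.7, -0.5, 0.1]
grip_width: 0.013
gripper_force: 52.5
clock: 20.03
tcp_pos: [0.5167, -0.0221, 0.1262]
orientation: [-0.695, 3.063, 0.0]
contact_force: [-1.3, -0.9, 5.4]
grip_width: 0.0132
gripper_force: 53.4
```

```bash

python3 -m crank '[[0,0,0,0,-1],[0,0,0,-0.1,-1],[0,0,0,-0.1,-1],[0,0,0,-0.1,-1],[0,0,0,-0.1,-1],[0,0,0,0,-1],[0,0,0,0,-1],[0,0,0,0,-1]]' 70
python3 - <<'E'
from h import *
o=r.get_obs();print(yaw()[0],np.round(o['contact_force'],1),np.round(o['moment'],2))
E
python3 -m crank '[[0,0,0,-0.1,-1],[0,0,0,-0.1,-1],[0,0,0,-0.1,-1],[0,0,0,-0.1,-1],[0,0,0,-0.08,-1],[0,0,0,0,-1],[0,0,0,0,-1],[0,0,0,0,-1]]'
python3 - <<'E'
from h import *
o=r.get_obs();print(yaw()[0],np.round(o['contact_force'],1),np.round(o['moment'],2))
E
```

```text
clock: 20.7
tcp_pos: [0.5168, -0.0207, 0.1263]
orientation: [-0.209, 3.134, 0.002]
contact_force: [-2.2, 2.2, 4.8]
grip_width: 0.0126
gripper_force: 71.0
97.63819203349846 [-2.2  2.2  4.8] [ 0.8   0.4  -0.02]
clock: 21.37
tcp_pos: [0.5172, -0.0206, 0.1262]
orientation: [0.381, 3.117, 0.003]
contact_force: [-0.9, 4.1, 4.3]
grip_width: 0.0126
gripper_force: 70.8
76.05947555122184 [-0.9  4.1  4.3] [0.86 0.21 0.06]
```

```bash
python3 -m crank '[[0,0,0,0,-1],[0,0,0,0,-1],[0,0,0,0,-1],[0,0,0,0,-1],[0,0,0,0,-1],[0,0,0,0,-1]]'
python3 - <<'E'
from h import *
w,m=snap('wrist','w6.png');s,_=snap('scene','s6.png')
cv2.imwrite('pics/m9.png',np.hstack([cv2.resize(w[70:250,220:420],(444,400),interpolation=2),cv2.resize(s[140:270,240:356],(356,400),interpolation=2)]))
E
```

```text
clock: 21.87
tcp_pos: [0.5172, -0.0206, 0.1262]
orientation: [0.381, 3.117, 0.003]
contact_force: [-0.8, 3.2, 5.1]
grip_width: 0.0128
gripper_force: 70.9
```

View pics/m9.png

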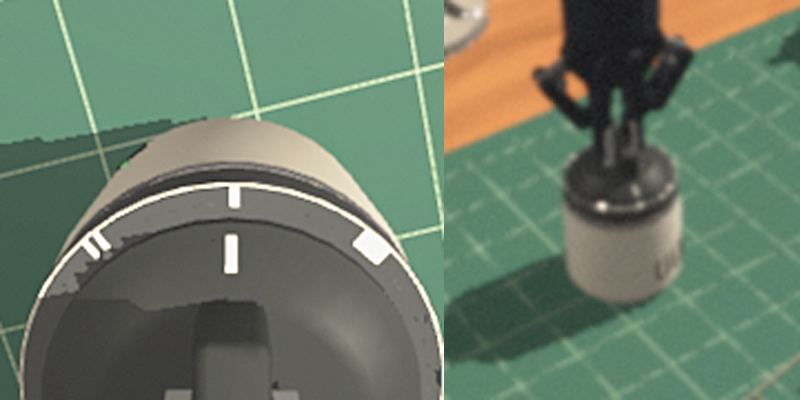

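The lid's pointer (231,253 in the crop) lines up with the single tick (234,197). The lid is seated flat and held, so I hand in.

```bash
python3 -c "
from bench import r
print(r.hand_in())"
```

```text
the job is handed in; nothing more can be done
None
```

The job is handed in: the brush reached the mill's blade and stands in its block hole again, and the lid is seated, twisted clockwise to the single (pulse) tick and still held there; the hand-in gave no verdict.

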